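Set the bench extraction for the filing pin in use

ROBOT

A 7-joint arm with a two-finger parallel gripper is mounted at the origin on the work surface. World frame = base frame: x ahead of the robot, y to its left, z up, the work surface at z = 0. Lengths are in m, angles in rad, forces in N, time in s.
With the tool pointing down it reaches from about 0.4 to 0.85 m from the base axis. Payload 10.4 kg.
Tool frame: the origin (TCP) lies on the centre line of the jaws, within the pads' length; the fingertips stand 11 mm ahead of it and the grasp point (between the pads) lies 8 mm behind it; z points along the fingers, y is the line along which they close (so a half turn about z gives the same grasp; the last joint's range is limited). The gripper opens to 87 mm and grips with 3 to 60 N. Pads are 19 mm wide; open, the fingers measure 117 mm over their backs; the gripper's body (75 mm by 190 mm) begins 51 mm behind the grasp point.
Start: joints at [-1.142, 0.332, -0.065, 1.46, 0.022, 1.35, -0.088], TCP at [0.273, 0.562, 0.234] pointing down, gripper open.
Joint ranges: [-2.6, 2.6], [-0.5, 2.12], [-1.47, 1.34], [0.16, 2.42], [-1.27, 4.41], [0.06, 2.06], [-2.6, 2.6]. Speed limits (rad/s): [2.22, 2.22, 2.79, 2.79, 3.14, 3.14, 3.14].

INTERFACE

Orientations are given as a unit quaternion [x, y, z, w].
In Python, from bench import r gives the robot as it stands.
- The arm moves only by the shell command python3 -m pendant 'ROWS' [OPENING] [FORCE]. ROWS is JSON, a list of rows, each a list of 4 numbers: the shift along the tool's x, y, z in m, then the turn about the tool's z in rad. A call has 1 to 8 rows; each row shifts and turns the commanded pose from where the row before left it, along the tool's axes as they then stand; what a row does not reach is not made up. A row lasts 1/12 s, in which the tool goes at most 41.7 mm and 7.16 degrees, less where a joint would pass 70% of its speed; a pose out of reach is approached as far as the arm can. A call with a gripper value outside its range is refused whole. OPENING is the opening, from 0 (shut) to 1 (fully open), set as the call begins (- or left out, the last holds). The fingers move at their own pace and stop on an object; FORCE is the grip in N (left out, the last holds). Time passes only in rows, so rows that do not move let the fingers close. It gives the time, the measured TCP pose, the force, the opening and the grip force at its end, in the units of the state.
- r.read_state(): the state, without advancing time (a new reading comes with each control period).
- r.camera(name): name is "scene" or "top" or "wrist"; returns a dict with "img" (384x512x3 uint8, red, green, blue), "camera_matrix" (3x3 intrinsics, pixels), "dist_coeffs" ([k1, k2, p1, p2, k3] as OpenCV has them; the pictures are not rectified), "xyz" and "attitude" of the camera in the world. Camera axes: x right, y down, z forward; pixel columns grow to the right and rows downward; lengths in m; the calibration is good to about 2 mm. A picture is of the moment at which its call begins. There is no depth.
- r.close_job(): hands the job in; it is judged then, once.
Trained networks look in the newest picture that a camera, given by its name, has taken for a name from the list of things; names that differ only in an ending like _2 or _b are one class to them, and where a whole thing is asked for, a point or a joint stands for the part that bears it (a point fixed in the world has none). Each returns a list of dicts, best first, with "score" (0 to 1); they miss things now and then, are a little off and sometimes report something else, mostly with a low value. They report only what shows in the picture. A call takes as long as a camera call. They do not tell look-alikes from the thing itself.
- r.outline_of(thing, camera): "mask" (384x512 bool, what is visible of it) and "bbox" ([centre column, centre row, width, height] in pixels, round what is visible of it).
The state is a dict: "time": time; "joint_positions": joint angles; "joint_vel": joint speeds; "joint_torque": joint torques, N m; "ee_pos": TCP position; "eef_rot": TCP orientation; "ft_force": force on the tool from outside, world axes, zero at the start; "torque": the same for the moment, N m; "width": finger opening in m; "grip_force": force on a finger pad.
Only numpy, scipy, OpenCV 4.12 (cv2) and the standard library are available. Lean on these libraries where they do the work, as an engineer would, in place of code of your own. Each camera call takes 0.05 s, during which the arm holds its last target. There are 200 camera calls.

TASK

The next piece, a gold bangle, lies on one of the two wooden filing pins in front of the dust-extraction funnels. Set the damper lever of the branch behind the bangle to half open (the red 45 degree mark on its quadrant) and shut the other branch's damper fully. Leave the bangle and everything else on the bench where it is.

Things in the scene. Friction and masses are not known exactly. Their poses are not given: they have to be found in the camera images.
- ducts: Fixed grey duct set. Origin on the bench midway between the two damper spindles; +x along both branches towards their funnel mouths (away from the robot), +y to the left branch, +z up. Two 80 mm branches lie along x at y = +165 mm (left) and -165 mm (right), tops 115 mm above the bench (bands 119). A 100 mm main duct (top 125 mm high) crosses behind them at x = -190 mm.
- left_mouth (a point): Centre of the mouth of the left branch's round suction funnel (132 mm across, top 141 mm above the bench), 172 mm along the ducts' +x from its damper spindle; it flares from 50 mm before the mouth. Fixed, axes as ducts. A wooden filing pin 48 mm high stands about 10 to 120 mm beyond the mouth.
- right_mouth (a point): The same for the right branch.
- left_pivot (a point): Point on the left damper lever's vertical spindle axis, 150 mm above the bench. Fixed, axes as ducts. Below the lever lies a white quadrant plate, radius 80 mm, top 132 mm above the bench, over the quarter from +x to +y, marked every 15 degrees, a thicker red mark at 45. The brass friction nut on the spindle rises to 153 mm and needs no attention.
- right_pivot (a point): The same for the right damper lever.
- left_grip (a point): Middle of the left lever's red grip, 98 mm from the spindle axis, 150 mm above the bench; moves with the lever. The grip is a block 14 mm wide, 46 mm long along the lever, from 136 to 163 mm above the bench, free on both sides and above. Its y axis points along the lever, outwards from the spindle; z is up.
- right_grip (a point): The same for the right lever.
- lever_left (a joint): Left lever's angle, rad. 0 = shut: lever straight across its duct, pointing to the ducts' +y, on a stop. 1.571 = fully open: lever along its duct, pointing to the funnel (+x), on a stop. 0.785 = half open, on the red mark. Opening turns it clockwise seen from above. It stays where left: friction of about 3 N at the grip, no spring or detents.
- lever_right (a joint): The same for the right lever; it too is shut when it points to the ducts' +y (there towards the other branch).
- bangle: Gold bangle, a ring 69 mm across and 9 mm thick lying flat on one of the two filing pins, so in front of one of the two funnel mouths. Origin at the centre of its underside.
- dish: Shallow black bowl, 66 mm across, 18 mm high, empty, standing on the other filing pin. Origin at the centre of its underside.
- handpiece: Black and silver electric handpiece 177 mm long, 37 mm high, in its rubber rest, lying on the bench between the branches. Origin under its middle, x along it.
- graver: Graver with a round wooden handle, 121 mm long, 32 mm high, lying on the bench between the two funnels. Origin on the bench under its middle, x along it.
Not all that is in view belongs to the job. Of the things shaped like the bangle, the gold one is meant.

How it is judged:
By the outcome, as a careful person would: the job done as asked, in the order asked, and still so for the second after the job is handed in, with the robot touching nothing.
It also fails if it takes over 48 s, if anything falls off the work surface, if the arm or the gripper's body presses on something with over 40 N, if the wrist force passes 120 N, or if a joint passes its speed limit or range.

## Working session

There is one attempt and no reset: what is moved stays moved. The work goes in short steps, Python scripts to look and compute and a shell command to move; the robot and the scene stay as the last step left them, time stands still between calls to the robot, and variables do not carry over. Pictures are saved under pics/ and viewed, at most 10 in all, crops included, and the job is handed in when it is done.

```bash
mkdir -p pics; python3 - <<'E'
from bench import r
import cv2,numpy as np
np.set_printoptions(precision=4,suppress=True)
for n in("scene","top"):
    c=r.camera(n); cv2.imwrite(f"pics/{n}0.png",c["img"][:,:,::-1])
    print(n,c["camera_matrix"],c["dist_coeffs"],c["xyz"],c["attitude"])
    for t in("bangle","dish","left_grip","right_grip","ducts","lever_left"):
        for d in r.outline_of(t,n)[:4]: print(t,round(d["score"],2),np.array(d["bbox"]))
s=r.read_state();print(s["ee_pos"],s["eef_rot"],s["time"],s["width"])
E
```

```text
scene [[477.8788   0.     246.9995]
 [  0.     477.8788 193.5214]
 [  0.       0.       1.    ]] [-0.1126  0.      0.      0.      0.    ] [1.1767 0.1608 1.0993] [ 0.6029  0.7553 -0.202  -0.1589]
bangle 0.74 [182.6 244.4  28.2  24.9]
bangle 0.68 [135.2 201.4  28.9  17.9]
bangle 0.5 [133.3 248.1  22.8  26.9]
dish 0.9 [314.4 248.4  28.9  28.5]
left_grip 0.72 [334.6 165.4  34.1  42.9]
right_grip 0.87 [205.4 151.2  46.7  31.9]
right_grip 0.34 [316.5 248.9  26.4  25.9]
right_grip 0.2 [249.  158.4 217.  154.2]
ducts 0.73 [248.9 158.6 220.1 152.7]
lever_left 0.8 [332.3 165.4  35.4  38. ]
top [[364.4194   0.     256.1438]
 [  0.     364.4194 186.5792]
 [  0.       0.       1.    ]] [0.0337 0.     0.     0.     0.    ] [0.5668 0.0195 0.8447] [ 0.7146 -0.6978  0.0309 -0.0368]
bangle 0.84 [365.4 131.6  24.9  26.7]
bangle 0.78 [389.  187.5  33.6  30.4]
bangle 0.61 [314.8 136.2  31.9  25.1]
bangle 0.45 [152.9 244.9  50.9  57.5]
dish 0.93 [169.8 154.9  28.   30. ]
dish 0.59 [152.7 244.6  49.3  64.2]
left_grip 0.57 [152.2 246.2  49.6  61. ]
right_grip 0.84 [319.2 233.1  64.5  34.2]
ducts 0.89 [282.3 267.4 309.6 233.2]
lever_left 0.91 [154.4 242.9  49.5  64.6]
[0.2729 0.5623 0.2336] [0.224  0.9746 0.     0.    ] 0.7 0.08718637138673163
```

```bash
python3 - <<'E'
import cv2,numpy as np
a=cv2.imread("pics/scene0.png");b=cv2.imread("pics/top0.png")
cv2.imwrite("pics/s1.png",cv2.resize(a[60:300,90:410],(800,600),interpolation=3))
cv2.imwrite("pics/t1.png",cv2.resize(b,(800,600),interpolation=3))
E
```

```text
(no output)
```

View pics/s1.png

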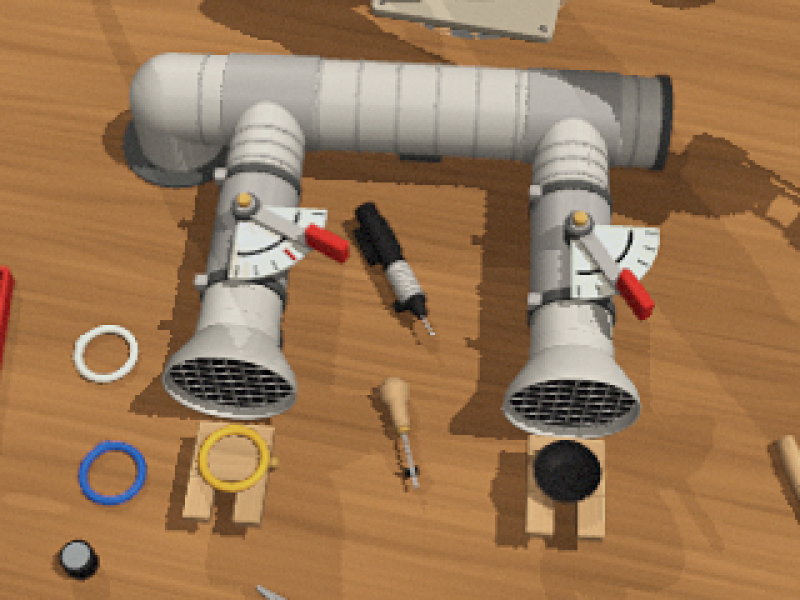

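View pics/t1.png

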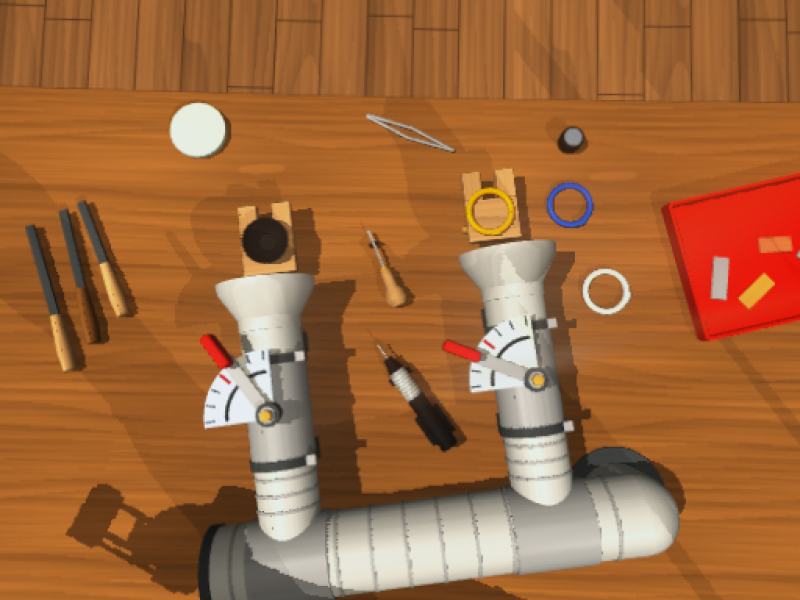

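The gold bangle is on the right pin (top crop ~490,211). The blue ring (570,204) and white ring (606,291) lie on the bare bench, and the dish is on the left pin (266,240). So the right lever goes to 45° first, then the left one is shut. Next I measure the pivots and grips.

```bash
cat > h.py <<'E'
from bench import r
import cv2,numpy as np
from scipy.spatial.transform import Rotation as R
np.set_printoptions(precision=4,suppress=True)
def back(c,uv,z):
    n=cv2.undistortPoints(np.array([[uv]],float),c["camera_matrix"],c["dist_coeffs"])[0,0]
    d=R.from_quat(c["attitude"]).apply([*n,1]); p=np.array(c["xyz"]); return p+d*(z-p[2])/d[2]
def red(c,box):  # largest red blob in box
    h=cv2.cvtColor(c["img"],cv2.COLOR_RGB2HSV); m=((h[...,0]<6)|(h[...,0]>174))&(h[...,1]>180)&(h[...,2]>130)
    q=np.zeros_like(m); x,y,w,hh=[int(v) for v in box]; q[max(0,y-hh//2-4):y+hh//2+4,max(0,x-w//2-4):x+w//2+4]=1
    n,l,s,ce=cv2.connectedComponentsWithStats((m&q).astype('uint8')); i=1+s[1:,4].argmax(); return ce[i],s[i,4]
def rel(duct,piv,p):
    e,f=duct; v=(p-piv)[:2]; return np.hypot(*v),np.degrees(np.arctan2(v@e,v@f))
E
python3 - <<'E'
from h import *
from math import *
k=.64
B={"top":{"L":(267,411,),"R":(538,379)},"scene":{"L":(579,218),"R":(243,201)}}
G={"top":{"L":(154,243,50,65),"R":(319,233,65,34)},"scene":{"L":(335,165,34,43),"R":(205,151,47,32)}}
for n in B:
    c=r.camera(n); P={}
    for s,(u,v) in B[n].items():
        uv=(u*k,v*k) if n=="top" else (90+u*.4,60+v*.4)
        P[s]=back(c,uv,.153)
    f=(P["L"]-P["R"])[:2]; print(n,P["L"],P["R"],"sep",np.hypot(*f)); f/=np.hypot(*f); e=np.array([f[1],-f[0]])
    print(" duct yaw deg",degrees(atan2(e[1],e[0])))
    for s in "LR":
        ce,a=red(c,G[n][s]); g=back(c,ce,.158); print(" grip",s,ce,a,g,"r,angle",rel((e,f),P[s],g))
c=r.camera("top");print(c["xyz"],R.from_quat(r.read_state()["eef_rot"]).as_matrix())
E
```

```text
top [0.4861 0.1817 0.153 ] [ 0.5318 -0.1414  0.153 ] sep 0.326289684127774
 duct yaw deg 8.055724834635221
 grip L [136.6524 224.6829] 164 [0.5558 0.2478 0.158 ] r,angle (np.float64(0.09609462520060892), np.float64(54.5532398171798))
 grip R [294.8837 224.1802] 172 [ 0.5637 -0.0482  0.158 ] r,angle (np.float64(0.09850423863491208), np.float64(26.921348285694112))
scene [0.4835 0.1846 0.153 ] [ 0.5358 -0.139   0.153 ] sep 0.3277608730777648
 duct yaw deg 9.182071102139881
 grip L [344.9158 176.5684] 95 [0.5577 0.2497 0.158 ] r,angle (np.float64(0.09876195167187696), np.float64(57.918040300684574))
 grip R [221.2697 155.5843] 89 [ 0.5643 -0.0453  0.158 ] r,angle (np.float64(0.09799734699626719), np.float64(26.11589681688136))
[0.5668 0.0195 0.8447] [[-0.8997  0.4366  0.0001]
 [ 0.4366  0.8997  0.0001]
 [-0.      0.0001 -1.    ]]
```

```bash
python3 -m pendant '[[0,0,0,0.12],[0,0,0,0.12],[0,0,0,0.12],[0,0,0,0.12],[0,0,0,0.12],[0,0,0,0.12]]' 0.6 20; python3 -m pendant '[[0,0,0,0.12],[0,0,0,0.12],[0,0,0,0.12],[0,0,0,0.12],[0,0,0,0.12],[0,0,0,0.11],[0,0,0,0]]'; python3 -m pendant '[[-0.02,0.019,0,0],[-0.026,0.025,0,0],[-0.027,0.0257,0,0],[-0.027,0.0257,0,0],[-0.027,0.0257,0,0],[-0.027,0.0257,0,0],[-0.027,0.0257,0,0],[-0.027,0.0257,0,0]]';python3 -m pendant '[[-0.027,0.0257,0,0],[-0.027,0.0257,0,0],[-0.027,0.0257,0,0],[-0.027,0.0257,0,0],[-0.027,0.0257,0,0],[-0.02,0.019,0,0],[0,0,0,0],[0,0,0,0]]'
```

```text
time: 1.35
ee_pos: [0.2728, 0.5623, 0.2336]
eef_rot: [0.555, 0.832, 0.0, -0.0]
ft_force: [0.0, 0.4, 0.3]
width: 0.0563
grip_force: 0.0
time: 1.93
ee_pos: [0.2728, 0.5623, 0.2336]
eef_rot: [0.81, 0.587, 0.0, -0.0]
ft_force: [-0.2, -0.0, -0.6]
width: 0.0521
grip_force: 0.0
time: 2.6
ee_pos: [0.3984, 0.3019, 0.2338]
eef_rot: [0.807, 0.591, 0.0, -0.0]
ft_force: [1.1, 0.4, 0.5]
width: 0.0522
grip_force: 0.0
time: 3.27
ee_pos: [0.4914, 0.1094, 0.2337]
eef_rot: [0.808, 0.589, 0.0, 0.0]
ft_force: [-0.1, 1.3, -0.0]
width: 0.0521
grip_force: 0.0
```

```bash
python3 -m pendant '[[-0.02,0.0186,0,0],[-0.022,0.0204,0,0],[-0.022,0.0204,0,0],[-0.022,0.0204,0,0],[-0.022,0.0204,0,0],[-0.018,0.0171,0,0],[0,0,0,0],[0,0,0,0]]'; python3 - <<'E'
from h import *
c=r.camera("wrist"); cv2.imwrite("pics/w1.png",c["img"][:,:,::-1])
s=r.read_state(); print(s["ee_pos"],R.from_quat(s["eef_rot"]).as_matrix()[:,:2],s["joint_positions"],c["xyz"])
for d in r.outline_of("right_grip","wrist")[:2]:
    print(d["score"],d["bbox"]); m=d["mask"]; ce,a=red(c,d["bbox"]); print(ce,a,back(c,ce,.16))
E
```

```text
time: 3.93
ee_pos: [0.5641, -0.0449, 0.2332]
eef_rot: [0.808, 0.59, -0.0, -0.0]
ft_force: [-1.0, 0.9, 0.1]
width: 0.0524
grip_force: 0.0
[ 0.5639 -0.0436  0.2332] [[ 0.3034  0.9529]
 [ 0.9529 -0.3034]
 [ 0.0002 -0.0008]] [-0.5568  0.2217  0.6472  1.6528 -0.138   1.3139 -0.1943] [0.5864 0.0232 0.3849]
0.69 [248.8, 246.4, 29.3, 142.8]
[251.207  207.5352] 1121 [ 0.5642 -0.047   0.16  ]
```

View pics/w1.png

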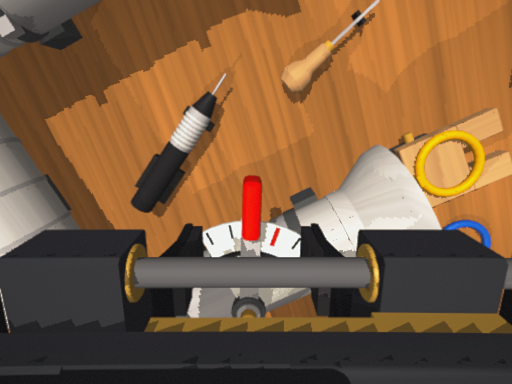

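The wrist picture shows the right grip at (251,207), centred between the jaws and aligned with them, with the nut at (250,308) and the red mark at (275,237). I'll descend and grip.

```bash
python3 - <<'E'
from h import *
c=r.camera("wrist")
h=cv2.cvtColor(c["img"],cv2.COLOR_RGB2HSV)
ce,a=red(c,(277,237,14,16)); mk=back(c,ce,.132); n=back(c,(250,308),.153)
az=lambda p:np.degrees(np.arctan2(p[1]-n[1],p[0]-n[0]))
g=back(c,red(c,(250,207,30,60))[0],.16)
print(n,ce,a,mk,az(mk),g,az(g),np.hypot(*(g-n)[:2]),np.hypot(*(mk-n)[:2]))
E
python3 -m pendant '[[-0.001,0,0.02,0],[-0.001,0,0.024,0],[-0.001,0,0.024,0],[0,0,0.02,0],[0,0,0,0]]'; python3 -m pendant '[[0,0,0,0],[0,0,0,0],[0,0,0,0],[0,0,0,0],[0,0,0,0]]' 0 15
```

```text
[ 0.5362 -0.129   0.153 ] [275.4898 238.551 ] 49 [ 0.5723 -0.086   0.132 ] 50.053876414150984 [ 0.5644 -0.0465  0.16  ] 71.14954177911409 0.08726249803131202 0.056191634251911954
time: 4.5
ee_pos: [0.5607, -0.0458, 0.1419]
eef_rot: [0.807, 0.59, -0.002, -0.002]
ft_force: [-1.2, 0.1, -0.4]
width: 0.0526
grip_force: 0.0
time: 4.92
ee_pos: [0.5636, -0.0476, 0.1465]
eef_rot: [0.808, 0.589, 0.001, 0.0]
ft_force: [0.1, -0.4, 0.6]
width: 0.0266
grip_force: 0.0
```

```bash
python3 -m pendant '[[0,0,0,0],[0,0,0,0],[0,0,0,0],[0,0,0,0]]'; python3 -m pendant '[[-0.00014,0.0053,0,0.054],[-0.00014,0.0053,0,0.054],[-0.00014,0.0053,0,0.054],[-0.00014,0.0053,0,0.054],[-0.00014,0.0053,0,0.054],[-0.00014,0.0053,0,0.054],[0,0,0,0],[0,0,0,0]]'; python3 - <<'E'
from h import *
for n in("wrist","top","scene"):
    c=r.camera(n); cv2.imwrite(f"pics/{n}2.png",c["img"][:,:,::-1])
a=cv2.imread("pics/wrist2.png"); cv2.imwrite("pics/w2.png",cv2.resize(a[140:340,150:350],(600,600),interpolation=3))
a=cv2.imread("pics/scene2.png"); 
cv2.imwrite("pics/s2.png",cv2.resize(a[110:210,140:260],(720,600),interpolation=3))
E
```

```text
time: 5.25
ee_pos: [0.5632, -0.0477, 0.1458]
eef_rot: [0.808, 0.589, 0.0, -0.0]
ft_force: [-0.9, 0.5, 4.4]
width: 0.0143
grip_force: 15.0
time: 5.92
ee_pos: [0.5915, -0.0631, 0.1458]
eef_rot: [0.893, 0.45, -0.0, 0.0]
ft_force: [-0.9, -2.7, 4.0]
width: 0.0138
grip_force: 15.0
```

View pics/w2.png

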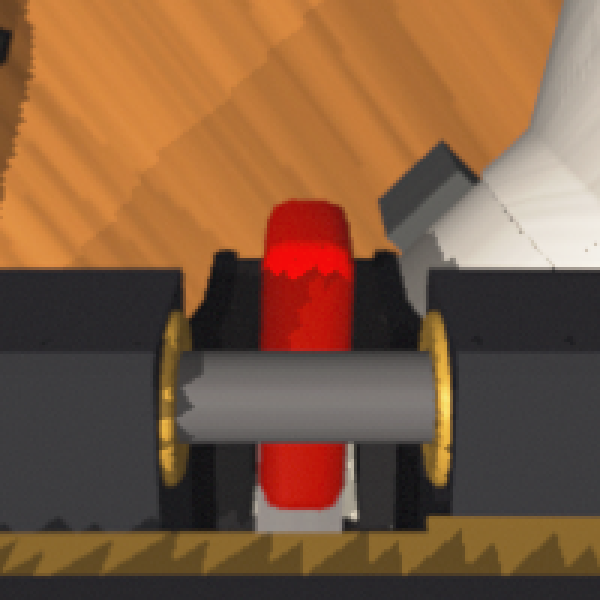

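Gripped and turned to about 45°. I'll release, rise and check against the red mark.

```bash
python3 -m pendant '[[0,0,0,0],[0,0,0,0],[0,0,0,0],[0,0,0,0],[0,0,0,0]]' 0.6; python3 -m pendant '[[0,0,-0.02,0],[0,0,-0.025,0],[0,0,-0.025,0],[0,0,-0.025,0],[0,0,-0.02,0],[0.02,0,0,0],[0,0,0,0],[0,0,0,0]]'; python3 - <<'E'
from h import *
c=r.camera("wrist"); a=c["img"][:,:,::-1]; cv2.imwrite("pics/wrist3.png",a)
cv2.imwrite("pics/w3.png",cv2.resize(a[150:350,150:350],(600,600),interpolation=3))
E
```

```text
time: 6.48
ee_pos: [0.5912, -0.0618, 0.1453]
eef_rot: [0.892, 0.451, -0.0, -0.0]
ft_force: [-0.8, -0.1, 0.1]
width: 0.0397
grip_force: 0.0
time: 7.15
ee_pos: [0.6033, -0.0449, 0.2601]
eef_rot: [0.892, 0.452, -0.0, -0.0]
ft_force: [0.4, 0.3, -0.8]
width: 0.0523
grip_force: 0.0
```

View pics/w3.png

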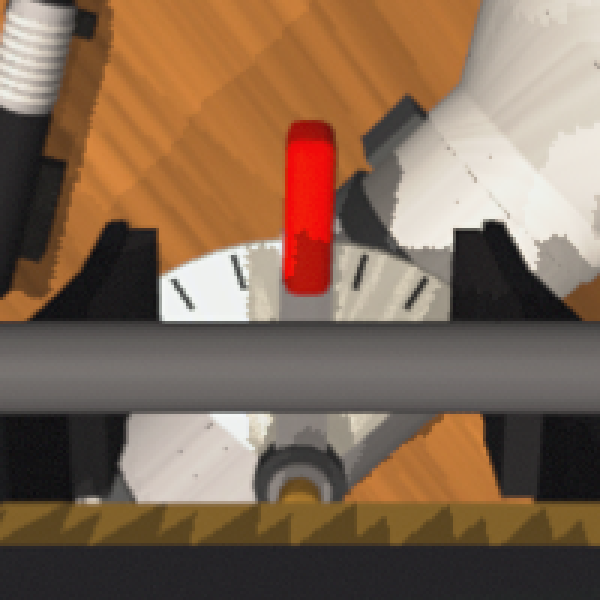

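```bash
python3 - <<'E'
from h import *
c=r.camera("wrist"); p=lambda u,v,z:back(c,(150+u/3,150+v/3),z)[:2]
az=lambda d:np.degrees(np.arctan2(d[1],d[0]))
m=[p(182,294,.132),p(238,272,.132),p(361,272,.132),p(415,292,.132)]
for a,b in((0,3),(1,2)): print("45 dir",az(m[b]-m[a])+90)
from scipy.optimize import least_squares
# fit pivot, duct yaw, mark radius with known 15-deg marks
f=lambda q:np.concatenate([q[:2]+q[3]*np.array([np.cos(np.pi/2+q[2]-t),np.sin(np.pi/2+q[2]-t)])-x for t,x in zip(np.radians([15,30,60,75]),m)])
s=least_squares(f,[.533,-.14,.15,.07],x_scale=[.1,.1,.1,.1]); print("pivot",s.x[:2],"yaw",np.degrees(s.x[2]),"rad",s.x[3],abs(s.fun).max())
g=red(c,(150+310/3,150+210/3,24,60)); G=back(c,g[0],.16)[:2]
print("grip",G)
for n,pv in(("fit",s.x[:2]),("top",np.array([.5338,-.1402]))): print(n,az(G-pv),np.hypot(*(G-pv)))
h=cv2.cvtColor(c["img"],cv2.COLOR_RGB2HSV); mm=((h[...,0]<6)|(h[...,0]>174))&(h[...,1]>150)&(h[...,2]>100)
mm[:185]=0;mm[252:]=0;mm[:,:235]=0;mm[:,270:]=0
y,x=np.nonzero(mm); P=[];
for v in range(196,243): 
    if (y==v).any(): P.append(back(c,(x[y==v].mean(),v),.16)[:2])
P=np.array(P); _,_,V=np.linalg.svd(P-P.mean(0)); print("axis az",az(V[0]),az(-V[0]))
for k in("top","scene"):
    c=r.camera(k); print(k)
    for d in r.outline_of("right_grip",k)[:1]:
        ce,a=red(c,d["bbox"]); print(ce,a,back(c,ce,.158))
E
```

```text
45 dir 54.17160793840627
45 dir 53.63904341259217
pivot [ 0.5305 -0.1442] yaw 9.01208225107068 rad 0.07265490069434916 0.00042016551390208767
grip [ 0.593  -0.0624]
fit 52.61907227812205 0.10289443667753842
top 52.740041941513844 0.09772954054765177
axis az -127.70800936228206 52.291990637717966
topTraceback (most recent call last):
  File "<stdin>", line 22, in <module>
  File "h.py", line 11, in red
    n,l,s,ce=cv2.connectedComponentsWithStats((m&q).astype('uint8')); i=1+s[1:,4].argmax(); return ce[i],s[i,4]
                                                                          ~~~~~~~~~~~~~~^^
ValueError: attempt to get argmax of an empty sequence
```

The lever reads about 1.4° past the mark (lever 52.5°, mark 53.9° azimuth). I'll regrip with the matching small offset.

```bash
python3 -m pendant '[[-0.02,0,0,0],[0,0,0.02,0],[0,0,0.025,0],[0,0,0.025,0],[0,0,0.025,0],[0,0,0.02,0],[0,0,0,0]]'; python3 -m pendant '[[0,0,0,0],[0,0,0,0],[0,0,0,0],[0,0,0,0],[0,0,0,0],[0,0,0,0],[0,0,0,0],[0,0,0,0]]' 0 15; python3 -m pendant '[[0,-0.0012,0,-0.012],[0,-0.0012,0,-0.012],[0,0,0,0],[0,0,0,0]]';python3 -m pendant '[[0,0,0,0],[0,0,0,0],[0,0,0,0],[0,0,0,0],[0,0,0,0]]' 0.6; python3 -m pendant '[[0,0,-0.02,0],[0,0,-0.025,0],[0,0,-0.025,0],[0,0,-0.025,0],[0,0,-0.02,0],[0.02,0,0,0],[0,0,0,0],[0,0,0,0]]'; python3 - <<'E'
from h import *
c=r.camera("wrist"); a=c["img"][:,:,::-1]; cv2.imwrite("pics/wrist4.png",a)
cv2.imwrite("pics/w4.png",cv2.resize(a[150:350,150:350],(600,600),interpolation=3))
G=back(c,red(c,(253,220,24,60))[0],.16); print(G, [np.degrees(np.arctan2(G[1]-p[1],G[0]-p[0])) for p in((.5305,-.1442),(.5338,-.1402))])
E
```

```text
time: 7.93
ee_pos: [0.5886, -0.0623, 0.1414]
eef_rot: [0.893, 0.451, -0.003, -0.001]
ft_force: [-0.5, -0.7, -1.1]
width: 0.0521
grip_force: 0.0
time: 8.6
ee_pos: [0.5915, -0.0622, 0.1459]
eef_rot: [0.893, 0.451, 0.0, 0.0]
ft_force: [0.2, -0.3, 2.8]
width: 0.0139
grip_force: 15.0
time: 8.93
ee_pos: [0.5895, -0.0606, 0.1458]
eef_rot: [0.887, 0.462, 0.0, -0.0]
ft_force: [0.4, 0.4, 4.2]
width: 0.0141
grip_force: 14.9
time: 9.35
ee_pos: [0.5892, -0.0608, 0.1453]
eef_rot: [0.887, 0.462, -0.0, -0.0]
ft_force: [0.6, 0.3, -0.6]
width: 0.0397
grip_force: 0.0
time: 10.02
ee_pos: [0.601, -0.0433, 0.2601]
eef_rot: [0.887, 0.463, -0.0, -0.0]
ft_force: [-0.4, 0.1, -0.4]
width: 0.0522
grip_force: 0.0
[ 0.5906 -0.0606  0.16  ] [np.float64(54.28248214708218), np.float64(54.484120534499)]
```

View pics/w4.png

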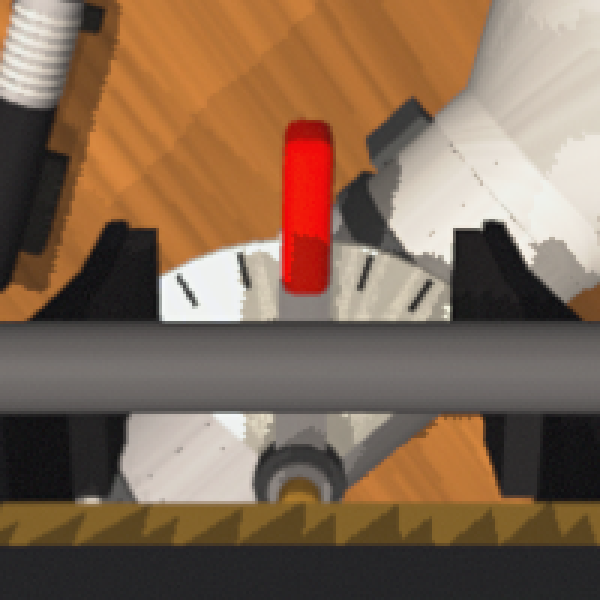

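The right lever is centred between the 30° and 60° marks (243 and 365; lever at 307), so it sits on the red mark within about 0.5°. Now the left lever.

```bash
python3 -m pendant '[[0,0,0,0.111],[0,0,0,0.111],[0.012,-0.018,0,0],[0.0164,-0.0245,0,0],[0.0164,-0.0245,0,0],[0.0164,-0.0245,0,0],[0.0164,-0.0245,0,0],[0.0164,-0.0245,0,0]]'; python3 -m pendant '[[0.0164,-0.0245,0,0],[0.0164,-0.0245,0,0],[0.0164,-0.0245,0,0],[0.0164,-0.0245,0,0],[0.004,-0.0065,0.012,0],[0,0,0.012,0],[0,0,0,0],[0,0,0,0]]'; python3 - <<'E'
from h import *
c=r.camera("wrist"); cv2.imwrite("pics/w5.png",c["img"][:,:,::-1])
s=r.read_state(); q=s["eef_rot"]; print(s["ee_pos"],np.degrees(2*np.arctan2(q[1],q[0])),s["joint_positions"])
for d in r.outline_of("left_grip","wrist")[:2]:
    ce,a=red(c,d["bbox"]); print(d["score"],d["bbox"],ce,a,back(c,ce,.16))
E
```

```text
time: 10.73
ee_pos: [0.5751, 0.1232, 0.26]
eef_rot: [0.933, 0.36, -0.0, 0.0]
ft_force: [1.0, -0.5, -0.4]
width: 0.0524
grip_force: 0.0
time: 11.4
ee_pos: [0.5571, 0.2444, 0.2356]
eef_rot: [0.933, 0.359, -0.001, 0.001]
ft_force: [0.4, -0.8, 0.9]
width: 0.0521
grip_force: 0.0
[0.5575 0.2445 0.2364] 42.100306926626814 [-0.9666  0.3251  0.6048  1.5312 -0.1867  1.3445 -1.1802]
0.61 [243.9, 241.1, 30.9, 145.4] [246.2984 200.7555] 1096 [0.5576 0.248  0.16  ]
```

View pics/w5.png

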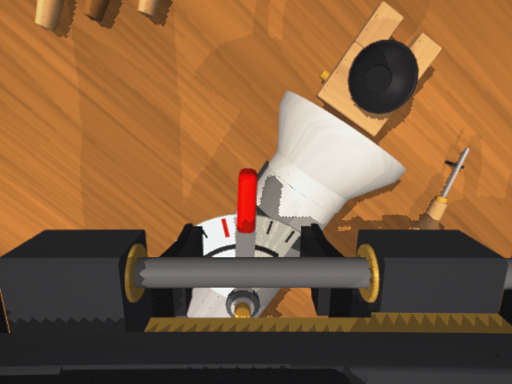

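The left grip is at (246,200) and aligned with the jaws. The dish is on its pin, and the red mark at (226,228) is on the shut side. Descend, grip and swing it shut.

```bash
python3 -m pendant '[[0.001,-0.0013,0.02,0],[0.0013,-0.0013,0.025,0],[0,0,0.025,0],[0,0,0.02,0],[0,0,0,0]]'; python3 -m pendant '[[0,0,0,0],[0,0,0,0],[0,0,0,0],[0,0,0,0],[0,0,0,0],[0,0,0,0],[0,0,0,0],[0,0,0,0]]' 0 15; python3 -m pendant '[[-0.0005,-0.0096,0,-0.098],[-0.0005,-0.0096,0,-0.098],[-0.0005,-0.0096,0,-0.098],[-0.0005,-0.0096,0,-0.098],[0,0,0,0]]'; python3 -m pendant '[[-0.0005,-0.0096,0,-0.098],[-0.0005,-0.0096,0,-0.098],[-0.0005,-0.0096,0,-0.098],[-0.0005,-0.0096,0,-0.098],[0,0,0,0]]';python3 -m pendant '[[-0.0003,-0.0048,0,-0.049],[-0.0003,-0.0048,0,-0.049],[-0.0003,-0.0048,0,-0.049],[0,0,0,0],[0,0,0,0]]'
```

```text
time: 11.92
ee_pos: [0.5556, 0.2486, 0.1433]
eef_rot: [0.933, 0.36, -0.002, 0.001]
ft_force: [-0.5, -0.1, -0.4]
width: 0.0525
grip_force: 0.0
time: 12.58
ee_pos: [0.5574, 0.2505, 0.147]
eef_rot: [0.933, 0.36, 0.0, -0.0]
ft_force: [0.3, 0.2, 2.3]
width: 0.0138
grip_force: 14.9
time: 13.0
ee_pos: [0.5251, 0.2757, 0.147]
eef_rot: [0.843, 0.539, 0.001, -0.001]
ft_force: [-0.7, 7.7, -0.5]
width: 0.0142
grip_force: 14.8
time: 13.42
ee_pos: [0.4873, 0.2859, 0.147]
eef_rot: [0.722, 0.692, 0.001, -0.002]
ft_force: [-4.2, 11.3, -0.9]
width: 0.0144
grip_force: 14.9
time: 13.83
ee_pos: [0.4731, 0.2858, 0.147]
eef_rot: [0.671, 0.741, 0.002, -0.002]
ft_force: [-5.1, 15.3, 0.3]
width: 0.0141
grip_force: 15.0
```

```bash
python3 -m pendant '[[0.0015,-0.0025,0,-0.025],[0.001,-0.0025,0,-0.025],[0,0,0,0],[0,0,0,0]]';python3 -m pendant '[[0,-0.002,0,-0.015],[0,0,0,0],[0,0,0,0]]'
```

```text
time: 14.17
ee_pos: [0.4688, 0.2855, 0.147]
eef_rot: [0.653, 0.757, 0.001, -0.001]
ft_force: [-3.1, 8.8, 1.1]
width: 0.0142
grip_force: 15.1
time: 14.42
ee_pos: [0.467, 0.2853, 0.1469]
eef_rot: [0.648, 0.762, 0.001, -0.001]
ft_force: [-2.7, 9.3, 0.6]
width: 0.0144
grip_force: 15.0
```

```bash
python3 -m pendant '[[0,-0.002,0,-0.015],[0,0,0,0],[0,0,0,0]]';python3 -m pendant '[[0,-0.002,0,-0.01],[0,0,0,0],[0,0,0,0]]'; python3 - <<'E'
from h import *
s=r.read_state(); q=s["eef_rot"]; print(np.degrees(2*np.arctan2(q[1],q[0])),s["torque"],s["ft_force"])
E
```

```text
time: 14.67
ee_pos: [0.4651, 0.285, 0.147]
eef_rot: [0.642, 0.767, 0.001, -0.001]
ft_force: [-2.3, 9.3, 0.3]
width: 0.014
grip_force: 14.9
time: 14.92
ee_pos: [0.4645, 0.2849, 0.147]
eef_rot: [0.638, 0.77, 0.003, -0.0]
ft_force: [5.7, 11.6, -4.8]
width: 0.0144
grip_force: 15.0
100.70597900975555 [ 2.4327 -1.142  -0.2103] [ 5.7405 11.6121 -4.8337]
```

The tangential force has jumped, so the lever is on its stop. One more small push to seat it, then release, rise and check.

```bash
python3 -m pendant '[[0,-0.0015,0,0],[0,0,0,0],[0,0,0,0]]'; python3 -m pendant '[[0,0,0,0],[0,0,0,0],[0,0,0,0],[0,0,0,0],[0,0,0,0]]' 0.6; python3 -m pendant '[[0,0,-0.02,0],[0,0,-0.025,0],[0,0,-0.025,0],[0,0,-0.025,0],[0,0,-0.02,0],[0.02,0,0,0],[0,0,0,0],[0,0,0,0]]'; python3 - <<'E'
from h import *
c=r.camera("wrist"); a=c["img"][:,:,::-1]
cv2.imwrite("pics/w6.png",cv2.resize(a[100:350,130:380],(600,600),interpolation=3))
d=r.outline_of("left_grip","wrist")[0]; G=back(c,red(c,d["bbox"])[0],.16); p=(.485,.183); print(G,np.degrees(np.arctan2(G[1]-p[1],G[0]-p[0])))
E
```

```text
time: 15.17
ee_pos: [0.4644, 0.2848, 0.1471]
eef_rot: [0.638, 0.77, 0.004, 0.001]
ft_force: [13.0, 13.1, -12.1]
width: 0.014
grip_force: 14.9
time: 15.58
ee_pos: [0.462, 0.2816, 0.1464]
eef_rot: [0.638, 0.77, -0.0, -0.0]
ft_force: [0.8, 0.7, -0.7]
width: 0.04
grip_force: 0.0
time: 16.25
ee_pos: [0.4578, 0.3023, 0.2613]
eef_rot: [0.637, 0.771, -0.0, -0.0]
ft_force: [0.7, 0.3, -0.7]
width: 0.0526
grip_force: 0.0
[0.4648 0.2838 0.16  ] 101.3369601895938
```

View pics/w6.png

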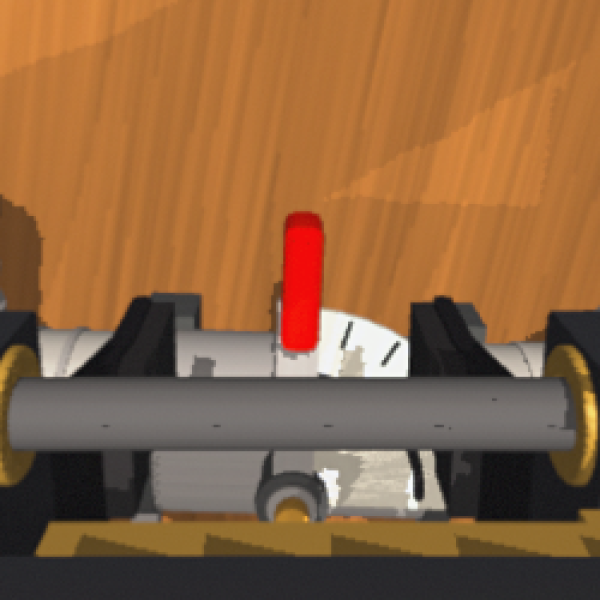

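The left lever is over the shut edge of its plate, on the stop. One final overall look.

```bash
python3 -m pendant '[[0.03,0,0,0],[0.03,0,0,0],[0.03,0,0,0],[0.03,0,0,0],[0.03,0,0,0],[0,0,0,0],[0,0,0,0]]' ; python3 - <<'E'
from h import *
a=r.camera("scene")["img"][:,:,::-1]
cv2.imwrite("pics/s9.png",cv2.resize(a[60:300,90:410],(800,600),interpolation=3))
E
```

```text
time: 16.93
ee_pos: [0.4296, 0.4497, 0.2603]
eef_rot: [0.637, 0.771, -0.001, 0.0]
ft_force: [0.2, -0.4, -0.7]
width: 0.0522
grip_force: 0.0
```

View pics/s9.png

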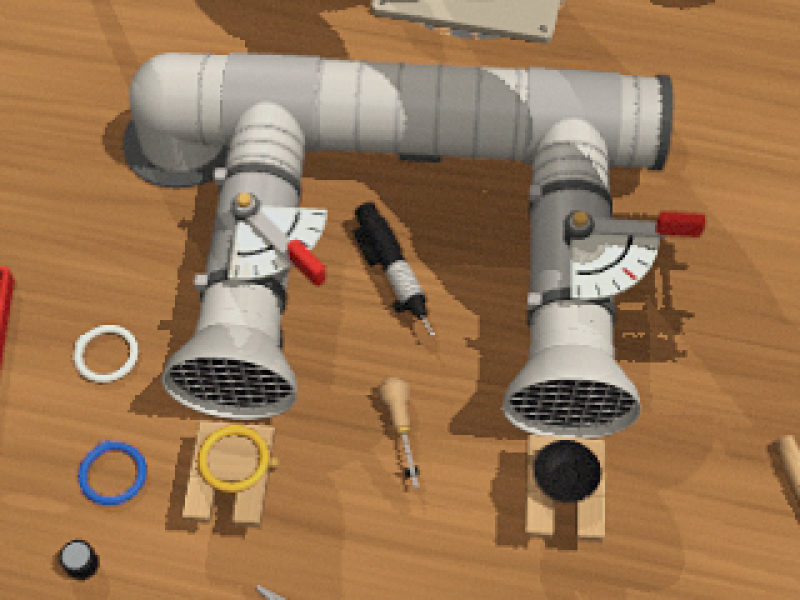

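The right lever (grip at 306,262) covers its red mark, the left lever (680,224) is straight across its duct, and everything else is unmoved.

```bash
python3 -c "from bench import r; print(r.close_job())"
```

```text
the job is handed in; nothing more can be done
None
```

The job is handed in: the right damper, behind the gold bangle, is at half open to within about half a degree of the red mark; the left damper is shut on its stop; and the last picture shows the bangle and everything else where it was.

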